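# Find the unlatched cover of a bench cable duct and tip it open

## Robot

A 6-joint arm with a two-finger parallel gripper is mounted at the origin on the work surface. World frame = base frame: x ahead of the robot, y to its left, z up, the work surface at z = 0. Lengths are in m, angles in rad, forces in N, time in s.
With the tool pointing down it reaches from about 0.3 to 0.85 m from the base axis. Payload 5.4 kg.
Tool frame: the origin (TCP) lies midway between the tips of the shut fingers; the grasp point (between the pads) lies 19 mm behind it (env.tcp_to_grasp is the distance from the TCP to the grasp point, in m); z points along the fingers, y is the direction in which the jaws open and shut (so a half turn about z gives the same grasp; the last joint's range is limited). The gripper opens to 85 mm and grips with 20 to 120 N. Pads are 22 mm wide; open, the fingers measure 114 mm over their backs; the gripper's body (76 mm by 85 mm) begins 54 mm behind the grasp point. The pads swing forward as they close: fully open they stand 13 mm farther back than shut.
Start: joints at [0.954, 0.158, 1.597, -0, 1.386, -0.21], TCP at [0.228, 0.528, 0.211] pointing down, gripper open.
Joint ranges: [-2.91, 2.91], [-0.94, 2.29], [0.18, 2.7], [-1.29, 4.43], [0.17, 2.64], [-3, 3]. Speed limits (rad/s): [2.57, 2.57, 3.14, 3.14, 3.14, 3.14].

## Interface

Orientations are given as a unit quaternion [w, x, y, z].
In Python, from cell import env, viewer gives the robot as it stands. Calls block until the motion is done:
- env.reach(position, orientation): joint-space move of the TCP to a pose.
- env.line_to(position, ori=None, velocity=0.15, force_limit=None): straight line of the TCP; ori=None keeps the orientation; velocity is the mean speed in m/s. With force_limit (N) it stops when the force on the tool has changed by that much, and returns True; else False.
- env.set_joints(angles): joint-space move.
- env.gripper_open() and env.gripper_close(): open the fingers fully, or close them until they stop; the grip force is fixed at half the most.
- env.dwell(seconds).
- env.solve_ik(position, orientation): joint angles nearest the present ones, or None.
- env.get_state(): the state.
- viewer.camera(name): name is "scene" or "top"; returns a dict with "frame" (480x640x3 uint8, red, green, blue), "depth" (480x640 float32, m along the optical axis (not along the pixel's ray), 0 where there is no reading), "intrinsics" (3x3 intrinsics, pixels), "xyz" and "orientation" of the camera in the world. Camera axes: x right, y up, looking along -z (the intrinsics and any distortion apply to the point x, -y, -z); pixel columns grow to the right and rows downward; lengths in m; the calibration is good to about 2 mm. A picture is of the moment at which its call begins.
A pose or a line that the arm cannot do raises env.PlanningError and nothing moves.
- env.hand_in(): hands the job in, once; it reports no verdict.
The state is a dict: "time_s": time; "joint_pos": joint angles; "joint_vel": joint speeds; "joint_efforts": joint torques, N m; "position": TCP position; "eef_rot": TCP orientation; "wrist_force": force on the tool from outside, world axes, zero at the start; "ft_torque": the same for the moment, N m; "opening": finger opening in m.
Only numpy, scipy, OpenCV 4.12 (cv2) and the standard library are available. Lean on these libraries where they do the work, as an engineer would, in place of code of your own. Each camera call takes 0.05 s, during which the arm holds its last target.

## Task

One of the four identical tilt covers on top of the bench cable duct has been left unlatched, and the magnet's lead is to go in there. With the fingertips, press lightly on the ribbed far edge of one cover after another until you find the one that rocks, then push that edge on down into the duct until the cover stands open by at least 40 degrees, and come away leaving it so. Do not force the latched covers, do not grip a cover or lift it by its risen near edge, and leave the loose things on and around the duct where they are.

Things in the scene. Friction and masses are not known exactly. Their poses are not given: they have to be found in the camera images.
- duct: Grey bench cable duct, fixed, 144 mm deep (its x, towards its far side), 480 mm long (its y, across in front of the robot), 90 mm high. Origin: centre of its underside, on the bench. Top flush at 90 mm: four identical tilt covers in a row along y, two each side of a solid 60 mm socket block in the middle, 26 mm end caps. Hollow, 80 mm free depth under the covers.
- cover_a (a joint): Tilt of cover a, rad: 0 closed and flush, grows as its far edge sinks and its near edge rises, about a level pivot along the duct's y, 6 mm below its top face. A latched cover gives only 0.03 rad, at about 5 N on its press strip, and springs back; the unlatched one turns under 2 to 3 N there, has a stop at 1.1 rad and stays by hinge friction at any angle where it is left.
- cover_b (a joint): Tilt of cover b, rad: 0 closed and flush, grows as its far edge sinks and its near edge rises, about a level pivot along the duct's y, 6 mm below its top face. A latched cover gives only 0.03 rad, at about 5 N on its press strip, and springs back; the unlatched one turns under 2 to 3 N there, has a stop at 1.1 rad and stays by hinge friction at any angle where it is left.
- cover_c (a joint): Tilt of cover c, rad: 0 closed and flush, grows as its far edge sinks and its near edge rises, about a level pivot along the duct's y, 6 mm below its top face. A latched cover gives only 0.03 rad, at about 5 N on its press strip, and springs back; the unlatched one turns under 2 to 3 N there, has a stop at 1.1 rad and stays by hinge friction at any angle where it is left.
- cover_d (a joint): Tilt of cover d, rad: 0 closed and flush, grows as its far edge sinks and its near edge rises, about a level pivot along the duct's y, 6 mm below its top face. A latched cover gives only 0.03 rad, at about 5 N on its press strip, and springs back; the unlatched one turns under 2 to 3 N there, has a stop at 1.1 rad and stays by hinge friction at any angle where it is left.
- press_a (a point): Middle of the press strip (four ribs 1 mm high) on top of cover a, 46 mm beyond its pivot line. The cover is an aluminium plate 110 mm (duct's x) by 86 mm, 4 mm thick: 66 mm beyond the pivot, 44 mm before it. The far edge is 20 mm beyond this point, the duct's fixed far wall 22 mm. Which cover is unlatched cannot be seen; letters and order tell nothing.
- press_b (a point): Middle of the press strip (four ribs 1 mm high) on top of cover b, 46 mm beyond its pivot line. The cover is an aluminium plate 110 mm (duct's x) by 86 mm, 4 mm thick: 66 mm beyond the pivot, 44 mm before it. The far edge is 20 mm beyond this point, the duct's fixed far wall 22 mm. Which cover is unlatched cannot be seen; letters and order tell nothing.
- press_c (a point): Middle of the press strip (four ribs 1 mm high) on top of cover c, 46 mm beyond its pivot line. The cover is an aluminium plate 110 mm (duct's x) by 86 mm, 4 mm thick: 66 mm beyond the pivot, 44 mm before it. The far edge is 20 mm beyond this point, the duct's fixed far wall 22 mm. Which cover is unlatched cannot be seen; letters and order tell nothing.
- press_d (a point): Middle of the press strip (four ribs 1 mm high) on top of cover d, 46 mm beyond its pivot line. The cover is an aluminium plate 110 mm (duct's x) by 86 mm, 4 mm thick: 66 mm beyond the pivot, 44 mm before it. The far edge is 20 mm beyond this point, the duct's fixed far wall 22 mm. Which cover is unlatched cannot be seen; letters and order tell nothing.
- nut: Loose dark steel hexagon nut, 24 mm across flats, 13 mm high, lying on the socket block between the covers. Origin: centre of its underside.
- washer: Loose dark steel washer, 26 mm across, 4 mm thick, lying on the socket block. Origin: centre of its underside.
- hexkey: Loose L-shaped hex key, 90 by 32 mm, 6 mm thick, lying on the bench in front of the duct. Origin: under the middle.
- screwdriver: Loose screwdriver with black handle, 190 mm long, lying on the bench in front of the duct along its own x. Origin: under its middle.
- polepiece: Loose steel magnet pole piece, cone-topped disc 64 mm across and 50 mm high, standing on the bench beyond the duct. Origin: centre of its underside.
- vialstand: Loose black stand 60 by 60 mm holding an amber vial upright, 83 mm high in all, standing on the bench beyond the duct. Origin: centre of its underside.
Mind the look-alikes: they are no part of the job. What is shaped like the part that bears cover_c but green is not meant. Leave any pink look-alike of the part that bears cover_d alone.

How it is judged:
At the end, for the whole second after the job is handed in: One cover stands tilted open by 0.69 rad (40 degrees) or more and is at rest; the six loose things are within 30 mm of where they started (value of joint any of cover_a, cover_b, cover_c, cover_d above 0.69 rad and velocity of joint cover_a between -0.05 and 0.05 rad/s and velocity of joint cover_b between -0.05 and 0.05 rad/s and velocity of joint cover_c between -0.05 and 0.05 rad/s and velocity of joint cover_d between -0.05 and 0.05 rad/s and distance of each of nut, washer, hexkey, screwdriver, polepiece, vialstand from where it was at the start of the episode below 0.03 m); the robot touches nothing.
It fails at once if a cover pressed with more than 40 N (contact force between any of cover_a, cover_b, cover_c, cover_d and anything else above 40 N).
It fails at once if the risen near part of a cover gripped, lifted or pushed with the fingers (_c1 is that part; over 2 N while the cover is tilted by more than 0.1 rad) ((value of joint cover_a above 0.1 rad and contact force between cover_a_c1 and the fingers above 2 N) or (value of joint cover_b above 0.1 rad and contact force between cover_b_c1 and the fingers above 2 N) or (value of joint cover_c above 0.1 rad and contact force between cover_c_c1 and the fingers above 2 N) or (value of joint cover_d above 0.1 rad and contact force between cover_d_c1 and the fingers above 2 N)).
It fails at once if a loose thing moved by more than 30 mm (distance of any of nut, washer, hexkey, screwdriver, polepiece, vialstand from where it was at the start of the episode above 0.03 m).
It also fails if it takes over 45 s, if anything falls off the work surface, if the arm or the gripper's body presses on something with over 40 N, if the wrist force passes 120 N, or if a joint passes its speed limit or range.

## Working session

There is one attempt and no reset: what is moved stays moved. The work goes in short steps, each a Python script; the robot and the scene stay as the last script left them, time stands still between calls to the robot, and variables do not carry over. Pictures are saved under pics/ and viewed, and the job is handed in when it is done.

```bash
ls; mkdir -p pics; python3 - <<'E'
from cell import env, viewer
import cv2,numpy as np
for n in("scene","top"):
    c=viewer.camera(n); cv2.imwrite(f"pics/{n}0.png",c["frame"][:,:,::-1]); np.savez(f"{n}0.npz",**c)
    print(n,c["intrinsics"],c["xyz"],c["orientation"])
print(env.get_state())
E
```

```text
pics
scene [[477.07184284   0.         320.76588177]
 [  0.         477.07184284 234.56072538]
 [  0.           0.           1.        ]] [0.90550595 0.51878375 0.78279539] [0.31613244 0.11849704 0.33902822 0.87811081]
top [[597.14305417   0.         310.40281046]
 [  0.         597.14305417 237.79222534]
 [  0.           0.           1.        ]] [0.35890957 0.02991282 1.01524247] [-0.6980006  -0.07559317  0.05944294  0.70961072]
{'time_s': 0.1, 'joint_pos': array([ 9.53903400e-01,  1.59027602e-01,  1.59811827e+00, -6.58310268e-06,
        1.38618733e+00, -2.10091013e-01]), 'joint_vel': array([ 0.00070454, -0.00228696, -0.00252532,  0.00096512,  0.00086253,
       -0.00086143]), 'joint_efforts': array([-4.84952852e-05, -3.96985853e+01, -3.32339931e+01, -1.35259484e-04,
        4.10311972e-03, -2.94550910e-05]), 'position': array([0.2271865 , 0.52758418, 0.20968603]), 'eef_rot': array([-3.46721669e-04,  2.02000669e-01,  9.79384997e-01, -7.98229624e-04]), 'wrist_force': array([ 0.34500735, -0.37740379,  0.21051165]), 'ft_torque': array([-0.01809881, -0.00827336, -0.02906793]), 'opening': 0.08520851610519609}
```

View pics/scene0.png

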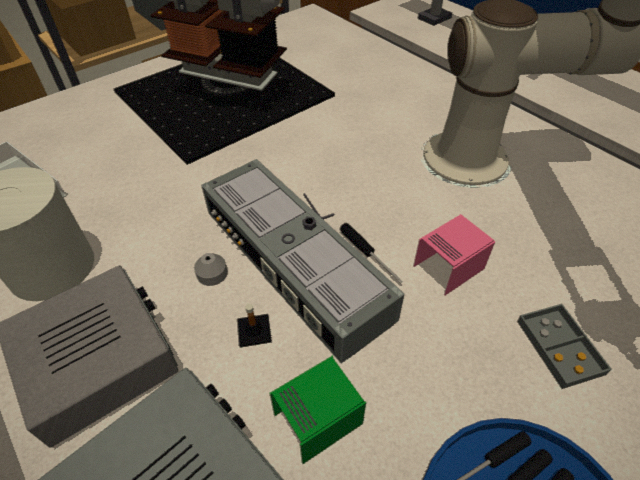

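View pics/top0.png

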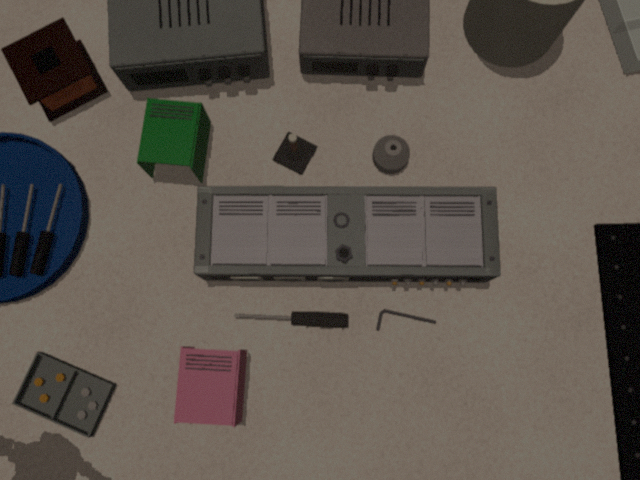

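The top view shows the duct at about (195–498, 187–280). Its four light covers are centred near (240,230), (298,230), (395,230) and (453,230), with their ribs at the upper (far) edge. The green box at (175,135) and the pink box at (210,385) are off the duct. Next I measure the cover corners.

```bash
cat >h.py <<'E'
import numpy as np,cv2
from scipy.spatial.transform import Rotation as R
def pose(c):
    q=np.array(c["orientation"]); return R.from_quat(np.r_[q[1:],q[0]]).as_matrix(),np.array(c["xyz"])
def rays(c,uv):
    K=c["intrinsics"];uv=np.atleast_2d(uv);M,t=pose(c)
    d=np.c_[(uv[:,0]-K[0,2])/K[0,0],-(uv[:,1]-K[1,2])/K[1,1],-np.ones(len(uv))]
    return t,d@M.T
def onplane(c,uv,z):
    t,d=rays(c,uv); return t+d*((z-t[2])/d[:,2])[:,None]
def atdepth(c,uv):
    t,d=rays(c,uv);uv=np.atleast_2d(uv).astype(int); return t+d*c["depth"][uv[:,1],uv[:,0]][:,None]
def proj(c,p):
    M,t=pose(c);q=(np.atleast_2d(p)-t)@M;K=c["intrinsics"]
    return np.c_[K[0,0]*q[:,0]/-q[:,2]+K[0,2],-K[1,1]*q[:,1]/-q[:,2]+K[1,2]]
E
python3 - <<'E'
from h import *
t=dict(np.load("top0.npz"));s=dict(np.load("scene0.npz"))
hsv=cv2.cvtColor(t["frame"],cv2.COLOR_RGB2HSV)
for p in [(240,240),(298,240),(395,240),(453,240),(270,240),(345,200),(200,230)]: print(p,t["frame"][p[1],p[0]],atdepth(t,p).round(4))
P=np.zeros((480,640,3));vv,uu=np.mgrid[:480,:640]
P=atdepth(t,np.c_[uu.ravel(),vv.ravel()]).reshape(480,640,3)
m=((P[...,2]>.075)&(P[...,2]<.105)).astype(np.uint8);m[:, :190]=0;m[:,505:]=0;m[:180]=0;m[285:]=0
pts=P[m>0];print("topz",np.median(pts[:,2]),len(pts))
ctr=max(cv2.findContours(m,0,2)[0],key=cv2.contourArea)
xy=onplane(t,ctr[:,0].astype(float),.09)[:,:2].astype(np.float32)
r=cv2.minAreaRect(xy);print("duct",r)
g=t["frame"].astype(int)
mm=((g.min(2)>g[230,200].max()+15)).astype(np.uint8)*m
n,l,st,ce=cv2.connectedComponentsWithStats(mm)
for i in range(1,n):
    if st[i,4]>150:
        c=np.argwhere(l==i)[:,::-1].astype(float);print(st[i],cv2.minAreaRect(onplane(t,c,.09)[:,:2].astype(np.float32)))
cv2.imwrite("pics/topz.png",cv2.resize(t["frame"][170:300,185:510,::-1],None,fx=2.4,fy=2.4,interpolation=2))
cv2.imwrite("pics/scz.png",cv2.resize(s["frame"][150:370,190:420,::-1],None,fx=2.7,fy=2.7,interpolation=2))
E
```

```text
(240, 240) [107  97  94] [[0.5369 0.1614 0.0896]]
(298, 240) [108 101  98] [[0.5355 0.0696 0.0881]]
(395, 240) [103  99  95] [[ 0.532  -0.083   0.0911]]
(453, 240) [103  94  90] [[ 0.5303 -0.1735  0.0911]]
(270, 240) [107 101  96] [[0.5371 0.1143 0.084 ]]
(345, 200) [75 74 65] [[ 0.5996 -0.0064  0.0865]]
(200, 230) [72 68 63] [[0.554  0.225  0.0909]]
topz 0.08928932173690068 26882
duct ((0.54937344789505, -0.0062246620655059814), (0.4785163700580597, 0.14482419192790985), 88.7915267944336)
[ 211  196  116   69 6120] ((0.5526983141899109, 0.11555993556976318), (0.18128949403762817, 0.11010029911994934), 88.81648254394531)
[ 365  197  117   69 5941] ((0.546424388885498, -0.1272602677345276), (0.18074586987495422, 0.1093265488743782), 88.81896209716797)
```

```bash
cat >>h.py <<'E'
YAW=np.deg2rad(-1.3);C=np.array([.5494,-.0062])
EX=np.array([np.cos(YAW),np.sin(YAW)]);EY=np.array([-np.sin(YAW),np.cos(YAW)])
def W(x,y,z): return np.r_[C+x*EX+y*EY,z]
Q=[0,np.sin(-YAW/2),np.cos(-YAW/2),0]
YC=[.168,.076,-.076,-.168]
E
python3 - <<'E'
from h import *
for n,(a,b,c,d),k in(("top",(170,300,185,510),2.4),("scene",(150,370,190,420),2.6)):
    s=dict(np.load(n+"0.npz"));im=cv2.resize(s["frame"][a:b,c:d,::-1],None,fx=k,fy=k,interpolation=2)
    def pl(P,col):
        uv=((proj(s,P)-[c,a]+.5)*k).astype(np.int32);cv2.polylines(im,[uv],True,col,1)
    pl(np.array([W(x,y,.09) for x,y in((-.072,-.24),(.072,-.24),(.072,.24),(-.072,.24))]),(0,255,255))
    for yc in YC:
        pl(np.array([W(x,yc+y,.09) for x,y in((-.055,-.043),(.055,-.043),(.055,.043),(-.055,.043))]),(0,0,255))
        pl(np.array([W(.035,yc+y,.09) for y in(-.005,.005)]),(0,255,0))
    cv2.imwrite(f"pics/{n}_ov.png",im)
E
```

```text
(no output)
```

View pics/top_ov.png

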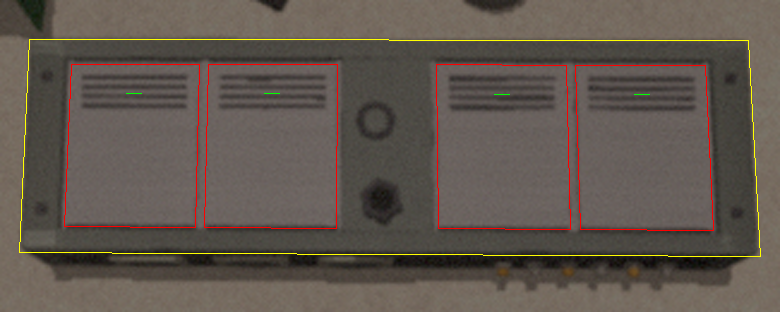

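View pics/scene_ov.png

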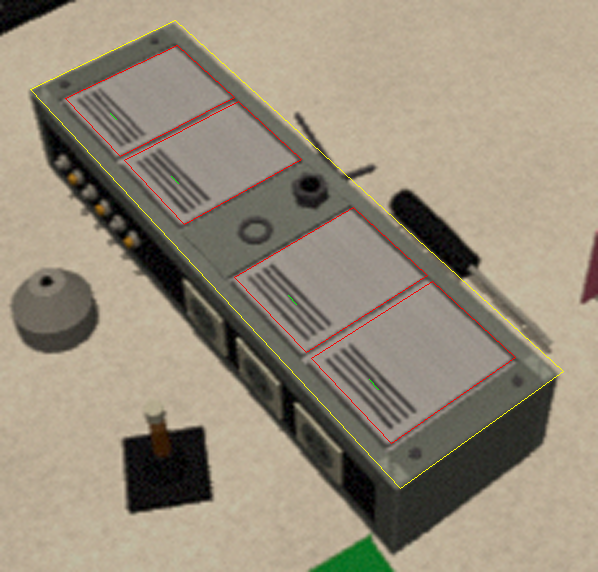

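The model overlay fits the covers and ribs in both views at z = 0.09, within about 1 px. Next I check the clearance to the green box and then probe.

```bash
python3 - <<'E'
from h import *
from cell import env
t=dict(np.load("top0.npz"));print("green",atdepth(t,[(150,110),(185,130),(190,160),(203,170),(207,120)]).round(3))
print([None if env.solve_ik(W(.036,y,z),Q) is None else 1 for y in YC for z in(.15,.09)])
env.gripper_close()
env.reach(W(.036,YC[0],.15),Q)
env.dwell(.2);s=env.get_state();f0=s["wrist_force"];print(s["time_s"],s["position"],W(.036,YC[0],.15),f0,s["opening"])
env.line_to(W(.036,YC[0],.100),velocity=.1);env.dwell(.2)
hit=env.line_to(W(.036,YC[0],.084),velocity=.015,force_limit=5)
s=env.get_state();print(hit,s["time_s"],s["position"],s["wrist_force"])
E
```

```text
green [[0.76  0.313 0.089]
 [0.722 0.253 0.091]
 [0.671 0.244 0.09 ]
 [0.679 0.239 0.011]
 [0.765 0.23  0.028]]
[1, 1, 1, 1, 1, 1, 1, 1]
2.95 [0.58901523 0.1616956  0.15012871] [0.58920221 0.16094001 0.15      ] [-0.02770658 -0.1610262  -0.26817112] -1.6869427310380948e-05
False 5.0167 [0.58932316 0.16093991 0.0841466 ] [0.08932943 0.07174391 0.06260604]
```

```bash
cat >>h.py <<'E'
def pic(name,cam,a,b,c,d,k):
    from cell import viewer
    s=viewer.camera(cam);cv2.imwrite(f"pics/{name}.png",cv2.resize(s["frame"][a:b,c:d,::-1],None,fx=k,fy=k,interpolation=2))
    return s
E
python3 - <<'E'
from h import *
pic("p1","scene",200,380,220,430,3)
E
```

```text
(no output)
```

View pics/p1.png

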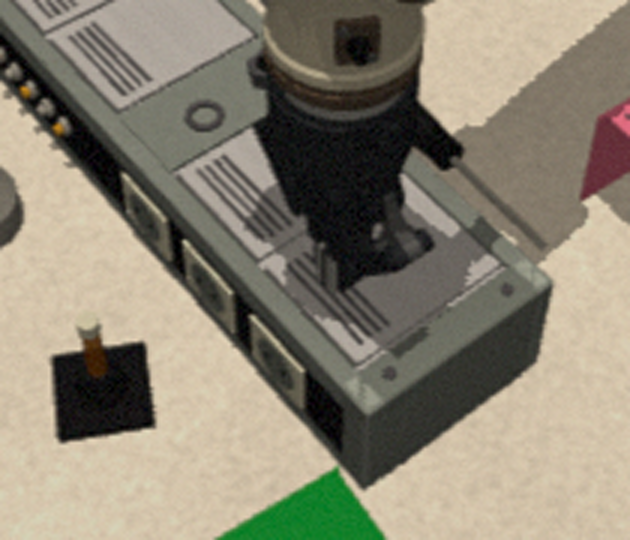

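```bash
python3 - <<'E'
from h import *
from cell import env,viewer
s=viewer.camera("scene");t=viewer.camera("top")
st=env.get_state();uv=proj(s,st["position"])[0];print(st["time_s"],st["wrist_force"],"TCP zoom px",(uv-[220,200])*3)
z0=dict(np.load("scene0.npz"));t0=dict(np.load("top0.npz"))
for n,c,c0 in(("scene",s,z0),("top",t,t0)):
  print(n)
  for x in(-.05,-.03,.02,.035,.05):
    row=[]
    for y in(.13,.135,.145,.168,.19,.2,.206):
        u=proj(c,W(x,y,.09)).round();a=atdepth(c,u)[0,2];b=atdepth(c0,u)[0,2];row.append(f"{1e3*a:.0f}/{1e3*b:.0f}")
    print(x,row)
E
```

```text
5.1667 [0.33808134 0.32425377 0.05033814] TCP zoom px [338.21825323 298.52644876]
scene
-0.05 ['89/87', '88/89', '90/90', '91/90', '92/90', '90/89', '90/89']
-0.03 ['215/89', '215/92', '209/88', '198/90', '91/90', '89/91', '91/89']
0.02 ['151/90', '151/88', '154/90', '91/89', '90/90', '89/89', '89/89']
0.035 ['89/90', '89/90', '118/89', '90/91', '89/91', '90/90', '89/89']
0.05 ['87/89', '90/90', '91/89', '91/89', '89/91', '90/89', '88/89']
top
-0.05 ['89/90', '91/90', '484/88', '496/87', '512/88', '516/90', '522/1015']
-0.03 ['90/92', '90/90', '468/86', '502/87', '505/86', '509/92', '511/91']
0.02 ['90/90', '89/90', '440/91', '503/87', '497/87', '498/91', '501/92']
0.035 ['89/89', '88/86', '442/89', '498/88', '239/91', '239/89', '91/87']
0.05 ['191/88', '188/90', '453/89', '490/92', '279/88', '278/92', '276/87']
```

```bash
python3 - <<'E'
from h import *
from cell import env,viewer
s=viewer.camera("scene");pic("p2","scene",265,325,300,380,9)
vv,uu=np.mgrid[265:325,300:380];uv=np.c_[uu.ravel(),vv.ravel()]
P=atdepth(s,uv);L=np.c_[(P[:,:2]-C)@np.c_[EX,EY],P[:,2]]
k=(L[:,2]>.093)&(L[:,2]<.13)&(abs(L[:,1]-.168)<.08)
o=np.argsort(L[k][:,2]);print(np.c_[uv[k][o],(L[k][o]*1e3).round(1)][:40:2])
E
```

```text
[[362.  316.   22.4 229.2  93. ]
 [309.  272.   36.   99.2  93.1]
 [367.  308.    5.4 222.8  93.6]
 [307.  269.   35.   91.8  93.7]
 [338.  311.   48.2 196.8  93.9]
 [332.  296.   42.5 173.4 106.7]
 [330.  297.   47.4 173.9 108.7]
 [327.  294.   47.7 166.2 109.2]
 [331.  296.   45.4 174.1 110.1]
 [325.  292.   48.5 161.7 110.8]
 [328.  294.   47.3 168.4 111.2]
 [335.  296.   40.6 179.1 111.4]
 [332.  295.   43.4 174.5 111.7]
 [325.  291.   48.1 161.2 112.9]
 [331.  295.   45.5 174.2 113.2]
 [326.  291.   47.3 162.9 114. ]
 [336.  295.   39.9 180.8 115.6]
 [337.  293.   36.1 178.7 115.8]
 [336.  294.   38.8 179.4 116.1]
 [325.  290.   48.3 161.5 116.2]]
```

View pics/p2.png

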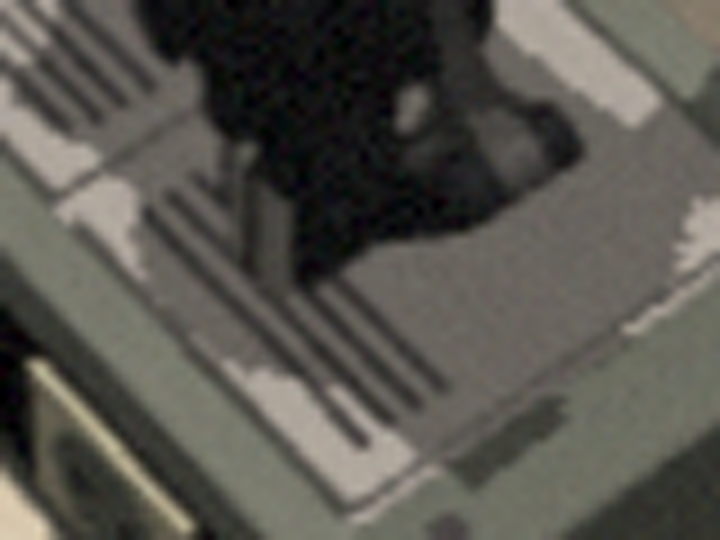

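```bash
python3 - <<'E'
from h import *
from cell import env,viewer
s=dict(np.load("scene0.npz"))
for z in(.084,.09,.096,.102,.108):print(z,proj(s,[W(.047,y,z) for y in(.157,.168,.179)]).round(1).tolist())
z=.084
while z>.062:
    z-=.002
    hit=env.line_to(W(.036,YC[0],z),velocity=.015,force_limit=5)
    st=env.get_state();print(hit,round(st["time_s"],2),st["position"].round(4),st["wrist_force"].round(2))
    if hit or abs(st["wrist_force"][2])>1.5: break
E
```

```text
0.084 [[324.0, 298.7], [327.9, 302.8], [331.9, 306.9]]
0.09 [[324.0, 296.7], [327.9, 300.8], [331.9, 305.0]]
0.096 [[324.0, 294.7], [327.9, 298.9], [332.0, 303.0]]
0.102 [[324.0, 292.8], [328.0, 296.9], [332.0, 301.1]]
0.108 [[324.0, 290.7], [328.0, 294.9], [332.0, 299.1]]
False 5.55 [0.589  0.1609 0.0818] [-0.59  0.12 -0.91]
False 5.83 [0.5891 0.1609 0.0798] [-0.05  0.06 -1.11]
False 6.12 [0.5891 0.1609 0.0778] [-0.31 -0.06 -0.41]
False 6.4 [0.5891 0.1609 0.0758] [ 0.13  0.55 -0.39]
False 6.68 [0.5891 0.1609 0.0738] [ 0.08 -0.19  0.51]
False 6.97 [0.5891 0.1609 0.0718] [-0.32  0.56  0.73]
False 7.25 [0.5891 0.1609 0.0698] [-0.57  0.47 -0.09]
False 7.53 [0.5896 0.161  0.0685] [-0.79 -0.47  2.96]
```

```bash
python3 - <<'E'
from h import *
from cell import env,viewer
z=.0685
while z>.0635:
    z-=.001
    hit=env.line_to(W(.036,YC[0],z),velocity=.01,force_limit=6)
    st=env.get_state();print(hit,round(st["time_s"],2),st["position"].round(4),st["wrist_force"].round(2))
    if hit or abs(st["wrist_force"][2])>6: break
pic("p3","scene",200,380,220,430,3)
E
```

```text
False 7.78 [0.5897 0.161  0.0681] [-0.96  0.45  5.64]
False 8.03 [0.5897 0.161  0.068 ] [-3.37  0.88  9.66]
```

View pics/p3.png

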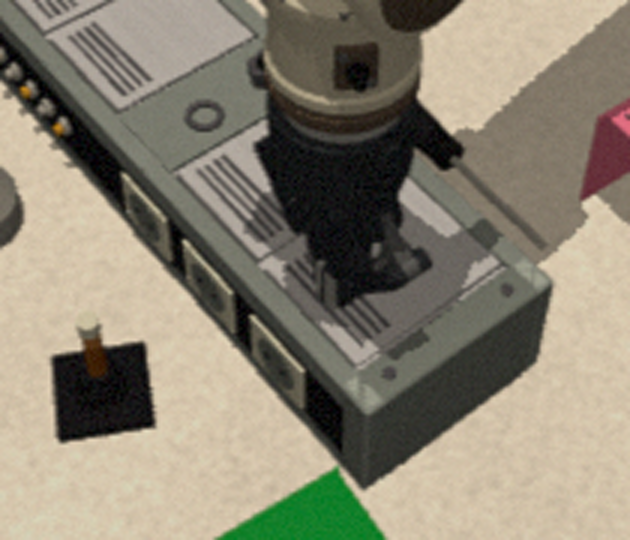

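```bash
cat >>h.py <<'E'
def low(s,yc):
    # gripper points in duct frame near cover yc
    vv,uu=np.mgrid[0:480,0:640];uv=np.c_[uu.ravel(),vv.ravel()];ok=s["depth"].ravel()>0
    P=atdepth(s,uv[ok]);L=np.c_[(P[:,:2]-C)@np.c_[EX,EY],P[:,2]]
    dark=s["frame"].reshape(-1,3)[ok].max(1)<70
    k=(L[:,2]>.1)&(L[:,2]<.2)&(abs(L[:,1]-yc)<.09)&(abs(L[:,0])<.1)
    return L[k]
E
python3 - <<'E'
from h import *
from cell import env,viewer
s=viewer.camera("scene");print(env.get_state()["wrist_force"])
L=low(s,YC[0])
for z in np.arange(.1,.2,.01):
    q=L[(L[:,2]>=z)&(L[:,2]<z+.01)]
    if len(q)>3:print(round(z,2),len(q),"x",(np.percentile(q[:,0],[3,97])*1e3).round(),"y",(np.percentile(q[:,1],[3,97])*1e3).round())
E
```

```text
[-4.03056104  0.31676861 10.79968243]
0.1 49 x [35. 49.] y [154. 181.]
0.11 37 x [42. 49.] y [155. 181.]
0.12 26 x [45. 50.] y [158. 181.]
0.13 69 x [28. 51.] y [140. 194.]
0.14 136 x [29. 51.] y [132. 204.]
0.15 119 x [43. 55.] y [125. 211.]
0.16 118 x [47. 55.] y [115. 219.]
0.17 176 x [27. 55.] y [112. 229.]
0.18 206 x [28. 57.] y [112. 227.]
0.19 131 x [32. 57.] y [179. 212.]
```

Cover 1 (left-most) is latched: force reached about 10 N with no travel. Contact also showed that the real fingertips sit about 22 mm above the reported TCP, and the depth image agrees. On to the next covers.

```bash
cat > probe.py <<'E'
import sys
from h import *
from cell import env,viewer
i=int(sys.argv[1]);p=env.get_state()["position"];l=(p[:2]-C)@np.c_[EX,EY]
env.line_to(np.r_[p[:2],.095],velocity=.08)
env.line_to(W(.036,YC[i],.095),velocity=.15)
env.line_to(W(.036,YC[i],.074),velocity=.06);env.dwell(.2)
st=env.get_state();f0=st["wrist_force"];print(st["time_s"],st["position"].round(4),f0.round(2))
hit=env.line_to(W(.036,YC[i],.0625),velocity=.01,force_limit=6)
st=env.get_state();print(hit,st["time_s"],st["position"].round(4),st["wrist_force"].round(2))
E
python3 probe.py 1
```

```text
10.1083 [0.5875 0.0689 0.0744] [-0.01 -0.33  0.39]
False 11.4083 [0.5874 0.0689 0.0626] [ 1.46 -0.39  1.72]
```

```bash
python3 - <<'E'
from h import *
pic("p4","scene",190,350,200,410,3.5)
E
```

```text
(no output)
```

View pics/p4.png

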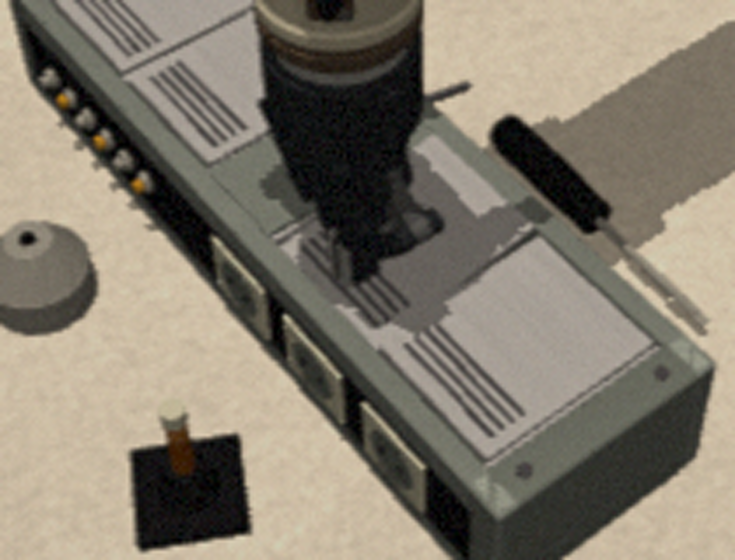

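The second cover rocks: 6 mm of sinking at under 2 N. I now push it along its arc.

```bash
python3 - <<'E'
from h import *
from cell import env,viewer
yc=YC[1];S=.038
for th in np.arange(.25,.951,.1):
    x=S*np.cos(th)+.006*np.sin(th);z=.084-S*np.sin(th)+.006*np.cos(th)-.0217
    hit=env.line_to(W(x,yc,z),velocity=.03,force_limit=12)
    st=env.get_state();print(round(th,2),hit,round(st["time_s"],2),st["position"].round(4),st["wrist_force"].round(2))
    if hit:break
pic("p5","scene",190,350,200,410,3.5)
E
```

```text
0.25 False 11.76 [0.5888 0.069  0.0579] [ 0.16 -0.17 -0.75]
0.35 False 12.03 [0.5883 0.069  0.0543] [ 1.21  0.   -0.22]
0.45 False 12.31 [0.5877 0.0689 0.0508] [ 0.4   0.19 -0.16]
0.55 False 12.58 [0.5864 0.069  0.0473] [ 1.17 -0.84 -0.08]
0.65 False 12.86 [0.5848 0.069  0.0438] [1.53 0.7  1.41]
0.75 False 13.13 [0.5827 0.0691 0.0405] [0.77 0.41 0.7 ]
0.85 False 13.41 [0.5804 0.0691 0.0374] [ 1.28 -0.12 -0.45]
0.95 False 13.68 [0.5777 0.0692 0.0346] [ 0.83 -0.25  0.04]
```

View pics/p5.png

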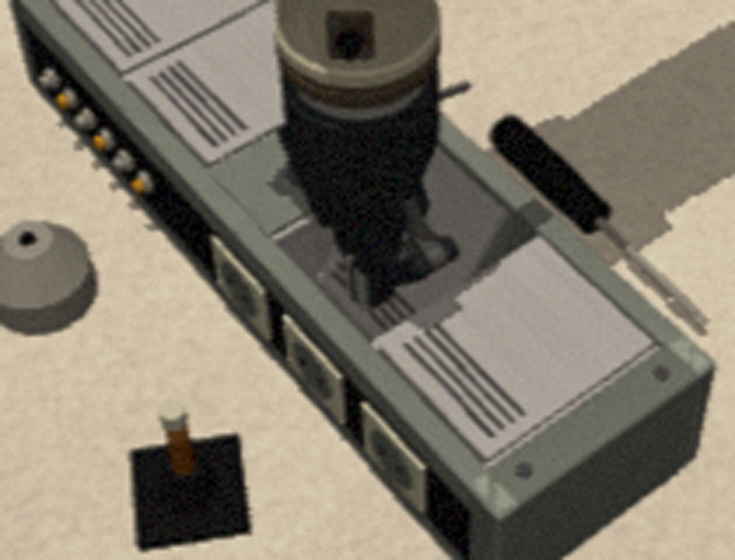

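```bash
python3 - <<'E'
from h import *
from cell import env,viewer
p=env.get_state()["position"]
env.line_to(np.r_[p[:2],.12],velocity=.08,force_limit=10)
env.line_to(W(.036,YC[1],.22),velocity=.2)
s=pic("p6","scene",190,350,200,410,3.5);print(env.get_state()["time_s"])
vv,uu=np.mgrid[190:350,200:410];uv=np.c_[uu.ravel(),vv.ravel()]
P=atdepth(s,uv);L=np.c_[(P[:,:2]-C)@np.c_[EX,EY],P[:,2]]
k=(abs(L[:,1]-.076)<.035)&(abs(L[:,0])<.055)&(L[:,2]<.14)&(L[:,2]>.02)
for a in np.arange(-.055,.055,.01):
    q=L[k&(L[:,0]>=a)&(L[:,0]<a+.01)];print(round(a+.005,3),len(q),np.median(q[:,2]).round(4) if len(q) else None)
E
```

```text
15.65
-0.05 109 0.0777
-0.04 0 None
-0.03 125 0.1209
-0.02 272 0.111
-0.01 267 0.0965
0.0 251 0.0818
0.01 236 0.0681
0.02 200 0.0536
0.03 160 0.0402
0.04 0 None
0.05 0 None
```

View pics/p6.png

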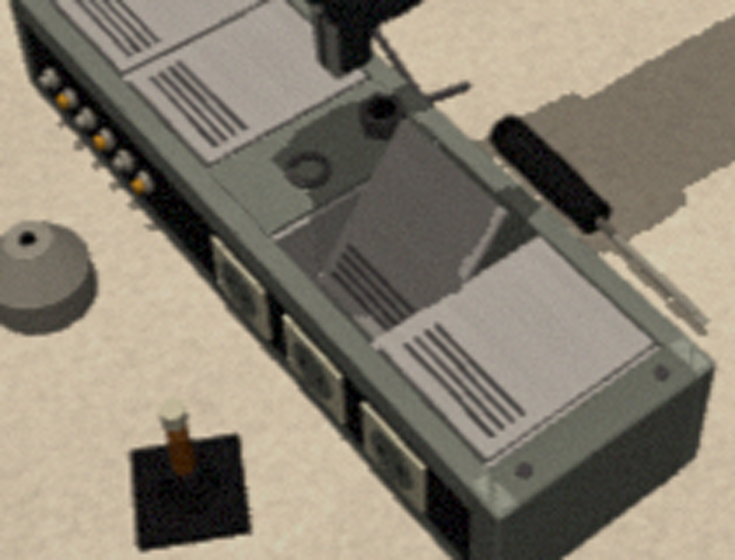

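Depth heights across the cover fall 1.43 mm per mm, so it stands open at about 0.96 rad (55°). I check that it stays there and that the loose things are where they were, then hand in.

```bash
python3 - <<'E'
from h import *
from cell import env,viewer
z0=dict(np.load("scene0.npz"))
env.line_to(W(-.03,YC[1],.3),velocity=.2);env.dwell(.5)
s=pic("p7","scene",120,380,150,450,2.6)
d=cv2.absdiff(cv2.GaussianBlur(s["frame"],(5,5),0),cv2.GaussianBlur(z0["frame"],(5,5),0)).max(2)
for n,(a,b,c,e) in dict(nut=(212,230,300,320),washer=(230,246,280,297),driver=(220,285,340,402),pole=(250,288,190,230),vial=(300,350,232,275),hexkey=(190,222,303,335)).items(): print(n,(d[a:b,c:e]>25).mean().round(3))
vv,uu=np.mgrid[190:350,200:410];uv=np.c_[uu.ravel(),vv.ravel()]
P=atdepth(s,uv);L=np.c_[(P[:,:2]-C)@np.c_[EX,EY],P[:,2]]
k=(abs(L[:,1]-.076)<.03)&(L[:,0]>-.025)&(L[:,0]<.03)&(L[:,2]<.14)
print("tilt",np.arctan(-np.polyfit(L[k][:,0],L[k][:,2],1)[0]));st=env.get_state();print(st["time_s"],st["wrist_force"])
E
```

```text
nut 0.258
washer 0.0
driver 0.204
pole 0.0
vial 0.0
hexkey 0.07
tilt 0.9790319984394695
16.8667 [-0.84226082  0.36715693  0.53913027]
```

View pics/p7.png

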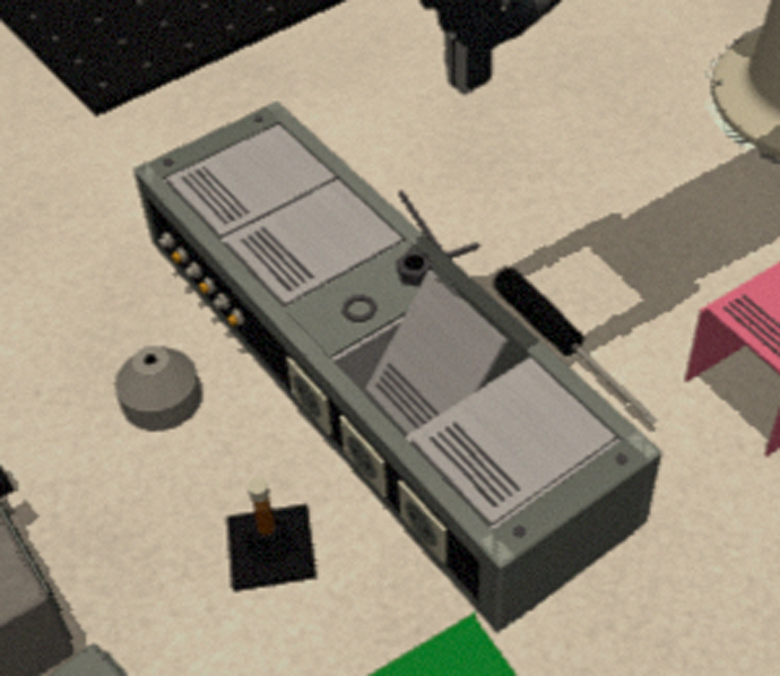

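The picture shows the second cover from the left standing open at about (435,350). The nut is at (413,265), which is frame pixel (309,222), the same as at the start. The other loose things have not moved; the pixel differences around the nut and screwdriver look like shadow and the risen cover.

```bash
python3 -c "
from cell import env
env.hand_in();print(env.get_state()['time_s'])"
```

```text
the job is handed in; nothing more can be done
the job is handed in; nothing more can be done
```

The unlatched cover is open at about 0.97 rad (55°), well above the 40° asked for, and the job is handed in.

- **Finding it:** I pressed the left-most cover (largest y) first. It did not give at about 10–11 N, so I left it as latched. The second from the left sank about 6 mm at under 2 N, so I did not probe the other two.
- **Opening it:** I pushed its ribbed far edge down along its arc with the fingertips shut. The wrist force readings taken between steps stayed under about 2 N. Then I lifted straight up and away from the cover.
- **Last checks:** Two depth measurements about a second apart gave 0.96 and 0.98 rad. The arm was clear of everything at about 17 s. The washer, pole piece and vial stand showed no image change. For the nut, screwdriver and hex key the image changed by 7–26 %. The nut is at its starting pixel, and the screwdriver and hex key look unmoved by eye. I put the changes down to shadow and the risen cover.
- **What disagreed:** The fingertips met the cover about 22 mm lower in reported TCP height than expected, meaning the real tips sit that much above the reported TCP. The depth image agreed, and I corrected for it.
- **Force on the first cover:** My 6 N limit did not stop the press there because it was counted afresh for each small step. The press therefore reached about 11 N, well under the 40 N limit.

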